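# Turn off the vial heater and hold its guard open at 60 degrees

### The job

The vials in the block heater are done and a colleague is about to lift them out. Turn the heater's dial fully anticlockwise to off while the guard is still shut, then take the clear guard by its bar handle, raise it to 60 degrees from shut without ever letting it slam, and finish still holding the handle so that the guard stays there: it falls shut if you let go, so the program ends while holding. Leave everything else on the bench and on the heater where it stands.

Things in the scene. Friction and masses are not known exactly. Their poses are not given: they have to be found in the camera images.
- heater: Vial block heater, fixed: blue enamelled box 250 mm deep (its x) by 300 mm wide (its y), flat steel deck 90 mm above the bench. Origin: centre of its footprint on the bench. Its front looks to its -x, towards the robot, turned up to 0.3 rad either way. The guard covers a block of black-capped vials on the left (+y) of the deck; the dial sits at the right (-y) front of the deck.
- dial (a joint): Angle of the heating dial (rad). 0 = off, its anticlockwise stop (seen from above); grows as the dial is turned clockwise, to 1.6 at most. It starts somewhere from 0.7 to 1.3 and stays where it is left (friction about 0.03 N m).
- dial_grip (a point): Point on the dial's vertical axis at grip height, 38 mm above the deck, 60 mm in front of (-x) and 110 mm right (-y) of the heater's centre. Black dial 44 mm across with a raised bar grip across it, 14 mm thick and 42 mm long, to pinch from above. At off the bar lies along the heater's x, its white index to the front at the long mark; else it is turned by -dial about the vertical.
- guard_angle (a joint): Opening angle of the guard (rad): 0 = shut, flat on the deck; grows as its front edge rises; stop at 1.31 (75 degrees). 60 degrees = 1.047. The hinge is free, with no spring or catch: let go anywhere, the guard falls shut by its weight (0.5 to 0.8 kg).
- guard_hinge (a point): Middle of the guard's hinge line at the rear of the deck: at (104, 50, 97) mm in the heater's frame. The hinge line is level and runs along the heater's y.
- guard: The guard: a hood with clear plastic top and front and steel sides, 200 mm wide, 171 mm from hinge to front, 54 mm tall. Origin: middle of the hinge line. Shut, its axes are the heater's; it turns about its y as it opens.
- guard_handle (a point): The guard's handle: level round black bar, 12 mm in diameter, along the heater's y, 95 mm clear between two thin steel arms; it can turn between finger pads. Point: middle of the bar; axes turn with the guard. Shut, it is 199 mm in front of (-x) and 81 mm above the hinge, 178 mm above the bench, 28 mm in front of and 27 mm above the guard's top front edge. It swings on a radius of 215 mm.
- flask: Bystander, to be left alone: conical glass flask, 80 mm across the foot, 140 mm tall. Origin: centre of its underside.
- amber_bottle: Bystander, to be left alone: brown glass bottle with a paper band and screw cap, 72 mm across, 160 mm tall. Origin: centre of its underside.
- wash_bottle: Bystander, to be left alone: squeeze wash bottle with a bent spout, 64 mm across, 185 mm tall. Origin: centre of its underside.
- beaker: Bystander, to be left alone: small glass beaker, 66 mm across, 85 mm tall. Origin: centre of its underside.
- jar: Bystander, to be left alone: small brown jar with a white cap, 34 mm across, 45 mm tall, standing on the heater's deck behind the dial. Origin: centre of its underside.
- spatula: Bystander, to be left alone: slim steel lab spatula, 182 mm long, 8 mm thick, lying flat on the bench between robot and heater. Origin: middle of its length, on its underside.
- tray: Bystander, to be left alone: round shallow aluminium tray, 184 mm across, 16 mm high, with two stirring bars in it. Origin: centre of its underside.

How it is judged:
On the way, in this order (a step that is already met when the one before it is completed fails the run):
1. the dial is turned to off (below 0.1 rad) with the guard still shut (below 0.1 rad) (value of joint each of dial, guard_angle below 0.1 rad), for 0.2 s.
2. the guard is raised past 30 degrees with the fingers on its handle (value of joint guard_angle above 0.52 rad and contact force between the fingers and guard_c0 above 0.5 N), for 0.1 s.
At the end, for the whole second after the job is handed in: The guard stands still at 60 degrees from shut, within 7 degrees either way, with the robot's fingers holding its handle (contact over 0.5 N) and no bystander touching the guard; the dial is at off (within 0.1 rad) (value of joint guard_angle between 0.927 and 1.167 rad and velocity of joint guard_angle between -0.05 and 0.05 rad/s and contact force between the fingers and guard_c0 above 0.5 N and value of joint dial below 0.1 rad and contact force between guard and flask below 0.1 N and contact force between guard and amber_bottle below 0.1 N and contact force between guard and wash_bottle below 0.1 N and contact force between guard and beaker below 0.1 N and contact force between guard and jar below 0.1 N and contact force between guard and spatula below 0.1 N and contact force between guard and tray below 0.1 N); the arm keeps its last pose, push and grip.
It fails at once if the guard slams: swings down faster than 1.5 rad/s (velocity of joint guard_angle below -1.5 rad/s).
It fails at once if a bystander (flask, bottles, beaker, jar, spatula or tray) is shifted by more than 30 mm (distance of any of flask, amber_bottle, wash_bottle, beaker, jar, spatula, tray from where it was at the start of the episode above 0.03 m).
It also fails if it takes over 51 s, if anything falls off the work surface, if the arm or the gripper's body presses on something with over 40 N, if the wrist force passes 120 N, or if a joint passes its speed limit or range.

### The arm

A 6-joint arm with a two-finger parallel gripper is mounted at the origin on the work surface. World frame = base frame: x ahead of the robot, y to its left, z up, the work surface at z = 0. Lengths are in m, angles in rad, forces in N, time in s.
With the tool pointing down it reaches from about 0.25 to 0.725 m from the base axis. Payload 9.7 kg.
Tool frame: the origin (TCP) lies midway between the tips of the shut fingers; the grasp point (between the pads) lies 19 mm behind it; z points along the fingers, y is the line along which they close (so a half turn about z gives the same grasp; the last joint's range is limited). The gripper opens to 85 mm and grips with 20 to 120 N. Pads are 22 mm wide; open, the fingers measure 114 mm over their backs; the gripper's body (76 mm by 85 mm) begins 54 mm behind the grasp point. The pads swing forward as they close: fully open they stand 13 mm farther back than shut.
Start: joints at [1.121, 0.087, 0.176, 1.66, 0, 1.571], TCP at [0.239, 0.495, 0.231] pointing down, gripper open.
Joint ranges: [-3.13, 3.13], [-0.85, 1.81], [-1.15, 1.24], [-2.2, 2.28], [-1.44, 1.52], [-3.14, 3.14]. Speed limits (rad/s): [2.22, 2.22, 2.57, 3.14, 3.14, 3.14].

### API

Orientations are given as [roll, pitch, yaw] about the fixed x, y, z axes, in that order (R = Rz(yaw) Ry(pitch) Rx(roll)).
In Python, from workcell import sensors, eyes, workorder, nets gives the robot as it stands.
- The arm moves only by the shell command python3 -m inch 'ROWS' [OPENING] [FORCE]. ROWS is JSON, a list of rows, each an object of numbers: "dx", "dy", "dz": the shift along the world's x, y, z in mm; "yaw": the turn about the world's z in degrees. A call has 1 to 12 rows; each row shifts and turns the commanded pose from where the row before left it; what a row does not reach is not made up. A row lasts 1/8 s, in which the tool goes at most 62.5 mm and 10.7 degrees, less where a joint would pass 70% of its speed; a pose out of reach is approached as far as the arm can. A call is refused whole if a number of a shift passes 62.5 or a number of a turn 10.7, either way. A call with a gripper value outside its range is refused whole. OPENING is the finger opening in mm, from 0 to 85.4, set as the call begins (- or left out, the last holds). The fingers move at their own pace and stop on an object; FORCE is the grip in N (left out, the last holds). Time passes only in rows, so rows that do not move let the fingers close. It gives the time, the measured TCP pose, the force, the opening and the grip force at its end, in the units of the state.
- sensors.get_obs(): the state, without advancing time (a new reading comes with each control period).
- eyes.grab_frame(name): name is "scene" or "top"; returns the picture (420x560x3 uint8, red, green, blue); there is no depth.
- eyes.camera_info(name): a dict with "fx", "fy", "cx", "cy" (pixels), "R" (3x3) and "t" (3): a world point X has camera coordinates R X + t. Camera axes: x right, y down, z forward; pixel columns grow to the right and rows downward; lengths in m; the calibration is good to about 2 mm. A picture is of the moment at which its call begins. camera_info takes no time and is no camera call.
- workorder.sign_off(): hands the job in; it is judged then, once.
Trained networks look in the newest picture that a camera, given by its name, has taken for a name from the list of things; names that differ only in an ending like _2 or _b are one class to them, and where a whole thing is asked for, a point or a joint stands for the part that bears it (a point fixed in the world has none). Each returns a list of dicts, best first, with "conf" (0 to 1); they miss things now and then, are a little off and sometimes report something else, mostly with a low value. They report only what shows in the picture. A call takes as long as a camera call.
- nets.search_frame(camera, name): "position" ([x, y, z] in m, in world coordinates, good to about 4 mm: the middle of the surface that is visible of it).
- nets.regions_of(camera, name): "mask" (420x560 bool, what is visible of it).
The state is a dict: "clock": time; "joint_positions": joint angles; "qd": joint speeds; "joint_torque": joint torques, N m; "ee_pos": TCP position; "tool_rot": TCP orientation; "wrist_force": force on the tool from outside, world axes, zero at the start; "ft_torque": the same for the moment, N m; "grip_width": finger opening in m; "gripper_force": force on a finger pad.
Only numpy, scipy, OpenCV 4.12 (cv2) and the standard library are available. Lean on these libraries where they do the work, as an engineer would, in place of code of your own. Each camera call takes 0.05 s, during which the arm holds its last target. There are 200 camera calls.

## Working session

There is one attempt and no reset: what is moved stays moved. The work goes in short steps, Python scripts to look and compute and a shell command to move; the robot and the scene stay as the last step left them, time stands still between calls to the robot, and variables do not carry over. Pictures are saved under pics/ and viewed, at most 10 in all, crops included, and the job is handed in when it is done.

```bash
mkdir -p pics; python3 - <<'E'
from workcell import sensors, eyes, nets
import cv2, numpy as np
for c in ("scene","top"):
    im=eyes.grab_frame(c); cv2.imwrite(f"pics/{c}0.png",im[...,::-1])
    for n in ("heater","dial_grip","guard_handle","guard","jar","flask","amber_bottle","wash_bottle","beaker","spatula","tray"):
        r=nets.search_frame(c,n)
        print(c,n,[(np.round(d["position"],3).tolist(),round(d["conf"],2)) for d in r[:2]])
    i=eyes.camera_info(c); print(i)
o=sensors.get_obs(); print(o)
E
```

```text
scene heater [([0.615, -0.025, 0.113], 0.76)]
scene dial_grip [([0.492, -0.104, 0.122], 0.53)]
scene guard_handle [([0.609, 0.032, 0.146], 0.88), ([0.321, 0.046, 0.005], 0.35)]
scene guard [([0.604, 0.029, 0.145], 0.89)]
scene jar [([0.602, -0.132, 0.131], 0.72)]
scene flask [([0.581, 0.243, 0.06], 0.6)]
scene amber_bottle [([0.586, -0.26, 0.113], 0.9)]
scene wash_bottle [([0.477, -0.24, 0.102], 0.6)]
scene beaker [([0.653, 0.215, 0.054], 0.98), ([0.493, -0.108, 0.12], 0.71)]
scene spatula []
scene tray [([0.44, 0.358, 0.007], 0.69)]
{'fx': 486.2716929855468, 'fy': 486.2716929855468, 'cx': 276.49845446932477, 'cy': 213.2022899163521, 'R': array([[ 0.51684574,  0.85602538, -0.00954084],
       [ 0.69446246, -0.42576313, -0.58004107],
       [-0.50059202,  0.293166  , -0.81453135]]), 't': array([-0.29380279, -0.29269235,  1.58289739])}
top heater [([0.546, -0.002, 0.148], 0.69), ([0.556, 0.248, 0.058], 0.49)]
top dial_grip [([0.556, 0.251, 0.06], 0.71), ([0.479, -0.105, 0.11], 0.63)]
top guard_handle [([0.582, 0.039, 0.153], 0.89), ([0.545, -0.005, 0.145], 0.59)]
top guard [([0.582, 0.
[... 686 characters left out ...]
: 1.2, 'joint_positions': array([1.12098584e+00, 8.68702148e-02, 1.75957003e-01, 1.65977493e+00,
       2.02101683e-05, 1.57079359e+00]), 'qd': array([-2.00193463e-05,  2.15901007e-04,  3.89871902e-04, -4.00400465e-04,
       -2.79757923e-04, -6.24057908e-04]), 'joint_torque': array([ 5.10813261e-04, -5.20107794e+01,  4.64856040e+01,  2.13517327e-03,
       -3.30276112e-05,  1.38722714e-05]), 'ee_pos': array([0.23914313, 0.4953168 , 0.23132983]), 'tool_rot': array([ 3.14148446e+00, -2.02098717e-05,  2.69178491e+00]), 'wrist_force': array([ 0.65991468, -0.1404847 , -0.4182225 ]), 'ft_torque': array([0.028978  , 0.04054457, 0.03162866]), 'gripper_force': 0.0, 'grip_width': 0.08555777183716483}
```

View pics/top0.png

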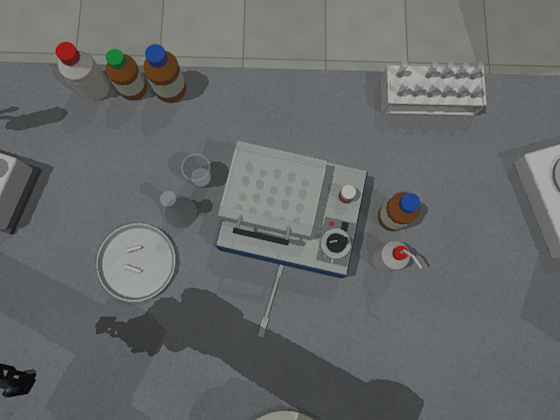

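View pics/scene0.png

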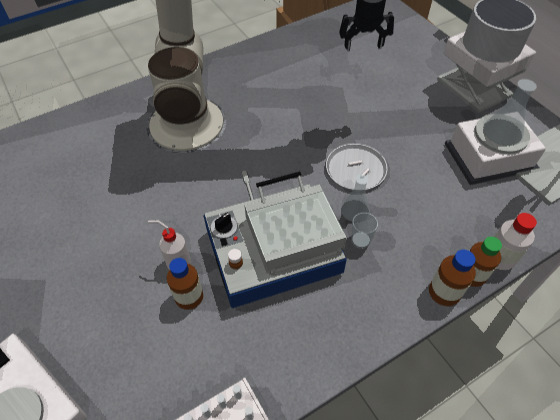

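The top view shows the heater yawed about -0.2. Its handle bar runs from (233,232) to (288,242), the dial is at (336,243), the jar at (347,193) and the spatula at (270,300). The wash and amber bottles stand just right of the dial. In the scene view the bar runs from (257,184) to (300,177) and the dial is at (224,224).

```bash
cat > h.py <<'E'
import numpy as np, cv2
from scipy.optimize import least_squares
from workcell import eyes
I={c:eyes.camera_info(c) for c in("scene","top")}
def proj(c,X):
    i=I[c]; P=np.atleast_2d(X)@i["R"].T+i["t"]; return np.c_[i["fx"]*P[:,0]/P[:,2]+i["cx"], i["fy"]*P[:,1]/P[:,2]+i["cy"]]
def W(p,L):
    L=np.atleast_2d(L)/1000.; c,s=np.cos(p[2]),np.sin(p[2])
    return np.c_[p[0]+c*L[:,0]-s*L[:,1], p[1]+s*L[:,0]+c*L[:,1], L[:,2]]
E
python3 - <<'E'
from h import *
obs={"top":[((-95,50,178),(260.5,237)),((-125,150,90),(218,245)),((-125,-150,90),(350,272)),((125,-150,90),(367,170)),((-60,-110,115),(336,243))],
"scene":[((-95,50,178),(278.5,180.5)),((-125,-150,90),(206,210)),((125,-150,90),(231,292)),((125,150,90),(343,262)),((-60,-110,115),(224,226))]}
f=lambda p:np.concatenate([(proj(c,W(p,[o[0] for o in v]))-[o[1] for o in v]).ravel() for c,v in obs.items()])
r=least_squares(f,[.56,0,-.2],loss="soft_l1");p=r.x;print(p,np.round(r.fun,1))
print("handle",W(p,(-95,50,178)),"dial",W(p,(-60,-110,128)),"hinge",W(p,(104,50,97)))
for c,(x0,y0,x1,y1) in {"top":(205,130,380,285),"scene":(190,165,350,305)}.items():
    im=cv2.imread(f"pics/{c}0.png"); k=3.8
    im=cv2.resize(im[y0:y1,x0:x1],None,fx=k,fy=k,interpolation=cv2.INTER_CUBIC)
    def L(pts,col,cl):
        q=((proj(c,W(p,pts))+.5-[x0,y0])*k).astype(np.int32); cv2.polylines(im,[q],cl,col,1)
    L([(-125,-150,90),(125,-150,90),(125,150,90),(-125,150,90)],(0,255,255),True)
    L([(-95,0,178),(-95,100,178)],(0,0,255),False)
    L([(-60+22*np.cos(a),-110+22*np.sin(a),105) for a in np.arange(0,6.3,.3)],(0,255,0),True)
    L([(-67,50,151),(-67,150,151),(-67,-50,151)],(255,0,255),False)
    for a in (0,0.7,1.0,1.3): L([(-60,-110,134),(-60-21*np.cos(a),-110+21*np.sin(a),134)],(255,100,0),False)
    cv2.imwrite(f"pics/{c}1.png",im)
E
```

```text
[ 0.56665873 -0.01093155 -0.21197966] [-0.3 -1.2 -4.5  0.1 -3.4  3.8  0.9 -0.8  0.3 -1.6 -0.2 -1.1 -4.   2.3
 -3.   3.1  4.  -4.  -1.5 -3.8]
handle [[0.48430496 0.05793685 0.178     ]] dial [[ 0.48485823 -0.1058456   0.128     ]] hinge [[0.67885061 0.01606812 0.097     ]]
```

View pics/top1.png

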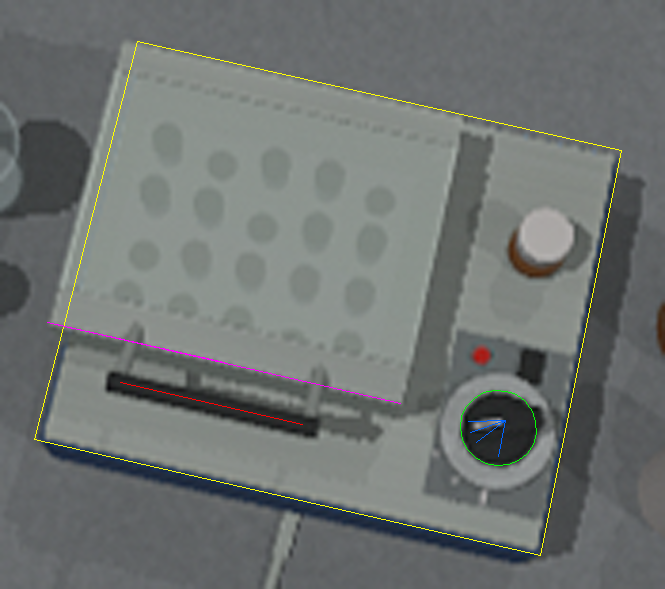

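View pics/scene1.png

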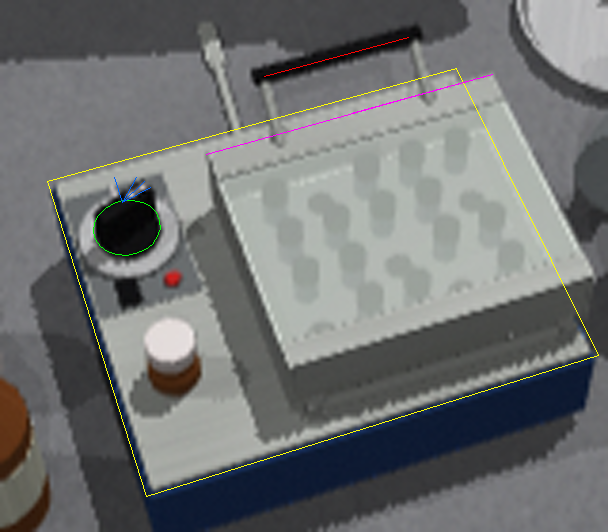

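The fit holds on both views: the bar, dial ring and guard edge all match within about 2 px. The index lies about 64° clockwise of front, so dial ≈ 1.1 rad. Next I'll move above the dial with the finger line at about 15°.

```bash
python3 -m inch '[{"dx":10,"dy":-25,"yaw":-4},{"dx":20,"dy":-50,"yaw":-4},{"dx":20,"dy":-50,"yaw":-4},{"dx":20,"dy":-50,"yaw":-4},{"dx":20,"dy":-50,"yaw":-4},{"dx":20,"dy":-50,"yaw":-4},{"dx":20,"dy":-50,"yaw":-4},{"dx":20,"dy":-50,"yaw":-4},{"dx":20,"dy":-50,"yaw":-4},{"dx":20,"dy":-50,"yaw":-4},{"dx":20,"dy":-50,"yaw":-4},{"dx":20,"dy":-50,"yaw":-4}]' 50 40; python3 -c "
from workcell import sensors;print(sensors.get_obs()['joint_positions'])"
```

```text
[1.12098584e+00 8.68702148e-02 1.75957003e-01 1.65977493e+00
 2.02101683e-05 1.57079359e+00]schema error: expected keys dx, dy, dz, yaw
```

All four keys are required.

```bash
python3 -m inch '[{"dx":10,"dy":-25,"dz":0,"yaw":-4},{"dx":20,"dy":-50,"dz":0,"yaw":-4},{"dx":20,"dy":-50,"dz":0,"yaw":-4},{"dx":20,"dy":-50,"dz":0,"yaw":-4},{"dx":20,"dy":-50,"dz":0,"yaw":-4},{"dx":20,"dy":-50,"dz":0,"yaw":-4},{"dx":20,"dy":-50,"dz":0,"yaw":-4},{"dx":20,"dy":-50,"dz":0,"yaw":-4},{"dx":20,"dy":-50,"dz":0,"yaw":-4},{"dx":20,"dy":-50,"dz":0,"yaw":-4},{"dx":20,"dy":-50,"dz":0,"yaw":-4},{"dx":20,"dy":-50,"dz":0,"yaw":-4}]' 50 40; python3 -c "
from workcell import sensors;print(sensors.get_obs()['joint_positions'])"
```

```text
clock: 2.7
ee_pos: [0.4695, -0.0816, 0.2315]
tool_rot: [3.141, 0.0, 1.851]
wrist_force: [0.7, 1.1, 0.5]
grip_width: 0.05
gripper_force: 0.0
[-1.72102386e-01 -8.87572819e-02  7.83726996e-04  1.65961984e+00
  1.30329447e-04  1.11802542e+00]
```

```bash
python3 -m inch '[{"dx":8,"dy":-12,"dz":0,"yaw":0},{"dx":7,"dy":-12,"dz":-20,"yaw":0},{"dx":0,"dy":0,"dz":-25,"yaw":0},{"dx":0,"dy":0,"dz":-15,"yaw":0},{"dx":0,"dy":0,"dz":0,"yaw":0}]'; python3 - <<'E'
from h import *
im=eyes.grab_frame("top"); im2=eyes.grab_frame("scene")
a=cv2.resize(im[190:290,280:400],None,fx=3.3,fy=3.3,interpolation=3); b=cv2.resize(im2[170:270,180:300],None,fx=3.3,fy=3.3,interpolation=3)
cv2.imwrite("pics/d1.png",np.hstack([a,b])[...,::-1])
E
```

```text
clock: 3.32
ee_pos: [0.4836, -0.1031, 0.1706]
tool_rot: [-3.14, -0.001, 1.855]
wrist_force: [-0.4, 0.2, -0.2]
grip_width: 0.0499
gripper_force: 0.0
```

View pics/d1.png

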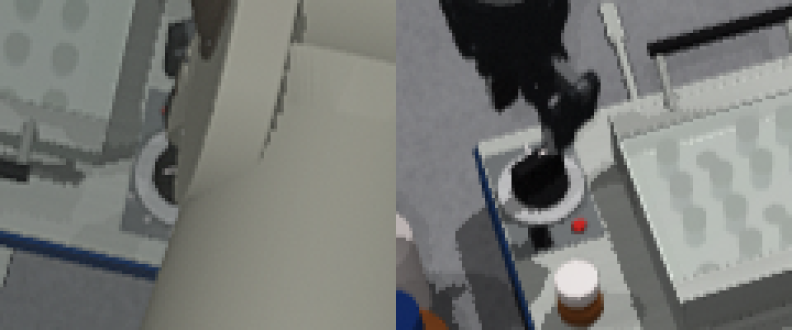

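The arm hides the dial from above. In the scene view the fingers straddle the dial axis near (545,160) in the crop, and nothing else is near. I'll descend, then close.

```bash
python3 -m inch '[{"dx":1,"dy":-2,"dz":-20,"yaw":0},{"dx":0,"dy":0,"dz":-20,"yaw":0},{"dx":0,"dy":0,"dz":-12,"yaw":0},{"dx":0,"dy":0,"dz":-5,"yaw":0},{"dx":0,"dy":0,"dz":0,"yaw":0}]'; python3 -m inch '[{"dx":0,"dy":0,"dz":0,"yaw":0},{"dx":0,"dy":0,"dz":0,"yaw":0},{"dx":0,"dy":0,"dz":0,"yaw":0},{"dx":0,"dy":0,"dz":0,"yaw":0},{"dx":0,"dy":0,"dz":0,"yaw":0}]' 5 30
```

```text
clock: 4.05
ee_pos: [0.4853, -0.1057, 0.1147]
tool_rot: [3.141, 0.0, 1.854]
wrist_force: [0.3, -0.6, -0.0]
grip_width: 0.0499
gripper_force: 0.0
clock: 4.68
ee_pos: [0.485, -0.1061, 0.1149]
tool_rot: [-3.141, 0.001, 1.854]
wrist_force: [-4.2, -2.8, 5.7]
grip_width: 0.0134
gripper_force: 33.5
```

```bash
python3 -m inch '[{"dx":0,"dy":0,"dz":0,"yaw":4},{"dx":0,"dy":0,"dz":0,"yaw":7},{"dx":0,"dy":0,"dz":0,"yaw":7},{"dx":0,"dy":0,"dz":0,"yaw":7},{"dx":0,"dy":0,"dz":0,"yaw":7},{"dx":0,"dy":0,"dz":0,"yaw":7},{"dx":0,"dy":0,"dz":0,"yaw":7},{"dx":0,"dy":0,"dz":0,"yaw":7},{"dx":0,"dy":0,"dz":0,"yaw":6},{"dx":0,"dy":0,"dz":0,"yaw":3},{"dx":0,"dy":0,"dz":0,"yaw":0}]';  python3 -c "
from workcell import sensors;o=sensors.get_obs();print(o['joint_positions'],o['ft_torque'])"
```

```text
clock: 6.05
ee_pos: [0.4855, -0.1055, 0.1149]
tool_rot: [3.141, 0.001, 2.936]
wrist_force: [-1.5, 1.1, 5.3]
grip_width: 0.0134
gripper_force: 33.5
[-2.14342897e-01 -5.35551328e-02 -1.90926722e-01  1.43226464e+00
  8.13627098e-04 -8.63160704e-03] [ 0.39791247  0.26137768 -0.02414685]
```

```bash
python3 -m inch '[{"dx":0,"dy":0,"dz":0,"yaw":2},{"dx":0,"dy":0,"dz":0,"yaw":2},{"dx":0,"dy":0,"dz":0,"yaw":0}]';  python3 -c "
from workcell import sensors;o=sensors.get_obs();print(o['joint_positions'],o['ft_torque'])"
```

```text
clock: 6.42
ee_pos: [0.4856, -0.1055, 0.1149]
tool_rot: [3.141, 0.001, 3.003]
wrist_force: [-1.1, 1.9, 5.7]
grip_width: 0.0131
gripper_force: 57.5
[-2.14548801e-01 -5.35914937e-02 -1.90904575e-01  1.43226177e+00
  1.14604604e-03 -7.60750227e-02] [ 0.66529913  0.19992141 -1.49446494]
```

The torque jump shows the dial is on its stop. Release it, rise, then go over the handle.

```bash
python3 -m inch '[{"dx":0,"dy":0,"dz":0,"yaw":0},{"dx":0,"dy":0,"dz":0,"yaw":0},{"dx":0,"dy":0,"dz":0,"yaw":0},{"dx":0,"dy":0,"dz":15,"yaw":0},{"dx":0,"dy":0,"dz":25,"yaw":0},{"dx":0,"dy":0,"dz":40,"yaw":0},{"dx":0,"dy":0,"dz":40,"yaw":0},{"dx":0,"dy":0,"dz":20,"yaw":-5}]' 40 40; python3 -m inch '[{"dx":0,"dy":10,"dz":0,"yaw":-8},{"dx":0,"dy":14,"dz":0,"yaw":-8},{"dx":0,"dy":14,"dz":0,"yaw":-8},{"dx":0,"dy":14,"dz":0,"yaw":-8},{"dx":0,"dy":14,"dz":0,"yaw":-8},{"dx":0,"dy":14,"dz":0,"yaw":-8},{"dx":0,"dy":14,"dz":0,"yaw":-8},{"dx":0,"dy":14,"dz":0,"yaw":-8},{"dx":0,"dy":14,"dz":0,"yaw":-8},{"dx":0,"dy":14,"dz":0,"yaw":-8},{"dx":0,"dy":14,"dz":0,"yaw":-8},{"dx":0,"dy":14,"dz":0,"yaw":-1}]' 45
python3 - <<'E'
from h import *
im=eyes.grab_frame("top"); im2=eyes.grab_frame("scene")
a=cv2.resize(im[190:290,220:360],None,fx=2.8,fy=2.8,interpolation=3); b=cv2.resize(im2[150:250,190:330],None,fx=2.8,fy=2.8,interpolation=3)
cv2.imwrite("pics/d2.png",np.hstack([a,b])[...,::-1])
E
```

```text
clock: 7.42
ee_pos: [0.4855, -0.1058, 0.2577]
tool_rot: [3.142, 0.004, 2.917]
wrist_force: [0.5, -0.2, -0.5]
grip_width: 0.04
gripper_force: 0.0
clock: 8.93
ee_pos: [0.4851, 0.0587, 0.2554]
tool_rot: [3.141, -0.0, 1.363]
wrist_force: [-0.2, 0.8, -0.4]
grip_width: 0.045
gripper_force: 0.0
```

View pics/d2.png

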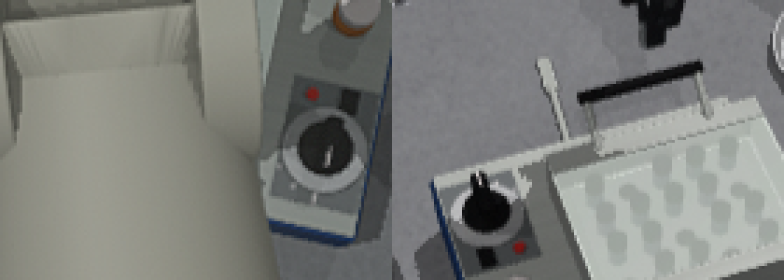

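The dial's index now points at the front mark (crop 325,160), so it is off. The fingers hang above the handle bar. Descend and grip.

```bash
python3 -m inch '[{"dx":0,"dy":0,"dz":-25,"yaw":0},{"dx":0,"dy":0,"dz":-25,"yaw":0},{"dx":0,"dy":0,"dz":-20,"yaw":0},{"dx":0,"dy":0,"dz":-15,"yaw":0},{"dx":0,"dy":0,"dz":-8,"yaw":0},{"dx":0,"dy":0,"dz":0,"yaw":0}]'; python3 -m inch '[{"dx":0,"dy":0,"dz":0,"yaw":0},{"dx":0,"dy":0,"dz":0,"yaw":0},{"dx":0,"dy":0,"dz":0,"yaw":0},{"dx":0,"dy":0,"dz":0,"yaw":0},{"dx":0,"dy":0,"dz":0,"yaw":0}]' 4 60
```

```text
clock: 9.78
ee_pos: [0.4851, 0.0582, 0.1613]
tool_rot: [-3.141, 0.0, 1.365]
wrist_force: [-0.2, 0.1, 0.3]
grip_width: 0.0452
gripper_force: 0.0
clock: 10.4
ee_pos: [0.4839, 0.0587, 0.1621]
tool_rot: [-3.14, -0.0, 1.366]
wrist_force: [-9.2, 0.8, 6.3]
grip_width: 0.0098
gripper_force: 58.6
```

```bash
python3 - <<'E'
import numpy as np
f=np.radians(22.1+np.linspace(0,60,25)); x=-215*np.cos(f); x-=x[0]; z=215*np.sin(f); z-=z[0]
P=np.c_[x*np.cos(-.212),x*np.sin(-.212),z]; print(np.diff(np.round(P),axis=0).astype(int).tolist()); print(P[[12,24]])
E
```

```text
[[4, -1, 9], [4, -1, 8], [4, -1, 8], [5, -1, 8], [5, -1, 8], [5, -1, 8], [6, -1, 7], [6, -1, 7], [6, -2, 7], [7, -1, 7], [7, -2, 6], [7, -1, 6], [7, -2, 5], [8, -1, 6], [7, -2, 5], [8, -2, 4], [9, -2, 4], [8, -1, 4], [8, -2, 4], [9, -2, 3], [9, -2, 2], [9, -2, 3], [9, -2, 2], [9, -2, 1]]
[[ 65.62938147 -14.1256873   88.76486166]
 [165.85489176 -35.69764466 132.07131802]]
```

```bash
python3 -m inch '[{"dx":4,"dy":-1,"dz":9,"yaw":0},{"dx":4,"dy":-1,"dz":8,"yaw":0},{"dx":4,"dy":-1,"dz":8,"yaw":0},{"dx":5,"dy":-1,"dz":8,"yaw":0},{"dx":5,"dy":-1,"dz":8,"yaw":0},{"dx":5,"dy":-1,"dz":8,"yaw":0},{"dx":0,"dy":0,"dz":0,"yaw":0}]'
```

```text
clock: 11.28
ee_pos: [0.5104, 0.0529, 0.2113]
tool_rot: [-3.138, -0.001, 1.366]
wrist_force: [-13.6, 4.0, 6.6]
grip_width: 0.0099
gripper_force: 59.3
```

```bash
python3 -m inch '[{"dx":6,"dy":-1,"dz":7,"yaw":0},{"dx":6,"dy":-1,"dz":7,"yaw":0},{"dx":6,"dy":-2,"dz":7,"yaw":0},{"dx":7,"dy":-1,"dz":7,"yaw":0},{"dx":7,"dy":-2,"dz":6,"yaw":0},{"dx":7,"dy":-1,"dz":6,"yaw":0},{"dx":0,"dy":0,"dz":0,"yaw":0}]'
```

```text
clock: 12.15
ee_pos: [0.5493, 0.0447, 0.2531]
tool_rot: [-3.14, -0.001, 1.366]
wrist_force: [-17.4, 1.7, 17.1]
grip_width: 0.0098
gripper_force: 59.9
```

```bash
python3 -m inch '[{"dx":6,"dy":-2,"dz":7,"yaw":0},{"dx":7,"dy":-1,"dz":7,"yaw":0},{"dx":6,"dy":-2,"dz":6,"yaw":0},{"dx":8,"dy":-2,"dz":4,"yaw":0},{"dx":9,"dy":-2,"dz":4,"yaw":0},{"dx":8,"dy":-1,"dz":4,"yaw":0},{"dx":0,"dy":0,"dz":0,"yaw":0}]'
```

```text
clock: 13.02
ee_pos: [0.5955, 0.0347, 0.2828]
tool_rot: [3.141, -0.001, 1.366]
wrist_force: [-1.8, 5.1, 2.3]
grip_width: 0.0096
gripper_force: 59.1
```

```bash
python3 -m inch '[{"dx":8,"dy":-2,"dz":4,"yaw":0},{"dx":9,"dy":-2,"dz":3,"yaw":0},{"dx":9,"dy":-2,"dz":2,"yaw":0},{"dx":9,"dy":-2,"dz":3,"yaw":0},{"dx":9,"dy":-2,"dz":2,"yaw":0},{"dx":9,"dy":-2,"dz":1,"yaw":0},{"dx":0,"dy":0,"dz":0,"yaw":0},{"dx":0,"dy":0,"dz":0,"yaw":0}]'
python3 - <<'E'
from h import *
from workcell import sensors
p=[.56666,-.01093,-.212]; e=sensors.get_obs()["ee_pos"]; h=W(p,(104,50,97))[0]
d=e-h; x=d[0]*np.cos(p[2])+d[1]*np.sin(p[2]); z=d[2]+.016; print(x,z,np.hypot(x,z),np.degrees(np.arctan2(z,-x))-22.1)
im=eyes.grab_frame("scene"); im2=eyes.grab_frame("top")
cv2.imwrite("pics/e.png",np.hstack([cv2.resize(i,None,fx=1.4,fy=1.4)[y:y+400,x0:x0+400] for i,x0,y in((im,180,120),(im2,230,100))])[...,::-1])
E
```

```text
clock: 14.02
ee_pos: [0.6484, 0.0232, 0.2984]
tool_rot: [3.14, -0.002, 1.366]
wrist_force: [-1.0, 7.3, 6.5]
grip_width: 0.0092
gripper_force: 63.3
-0.03124171418554077 0.21744069093201357 0.2196736187580167 59.723742075565376
```

View pics/e.png

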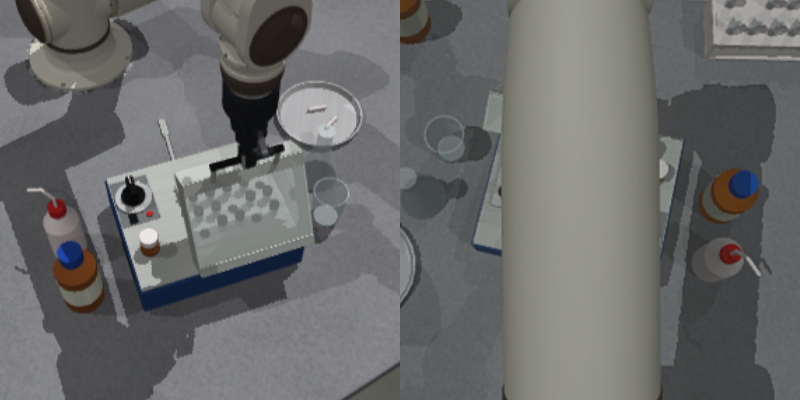

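The guard stands open at about 60° with the bar between the fingers (scene crop 248,158), and the dial and bystanders are unmoved. The opening has crept from 9.9 to 9.2 mm, so I'll check that the grip is steady.

```bash
python3 -m inch '[{"dx":0,"dy":0,"dz":-1,"yaw":0},{"dx":0,"dy":0,"dz":-1,"yaw":0},{"dx":0,"dy":0,"dz":0,"yaw":0},{"dx":0,"dy":0,"dz":0,"yaw":0},{"dx":0,"dy":0,"dz":0,"yaw":0},{"dx":0,"dy":0,"dz":0,"yaw":0}]';python3 -m inch '[{"dx":0,"dy":0,"dz":0,"yaw":0},{"dx":0,"dy":0,"dz":0,"yaw":0},{"dx":0,"dy":0,"dz":0,"yaw":0},{"dx":0,"dy":0,"dz":0,"yaw":0},{"dx":0,"dy":0,"dz":0,"yaw":0},{"dx":0,"dy":0,"dz":0,"yaw":0},{"dx":0,"dy":0,"dz":0,"yaw":0},{"dx":0,"dy":0,"dz":0,"yaw":0}]'
```

```text
clock: 14.88
ee_pos: [0.6482, 0.0233, 0.2983]
tool_rot: [3.137, -0.003, 1.366]
wrist_force: [-2.5, 6.6, 14.3]
grip_width: 0.0091
gripper_force: 64.3
clock: 15.88
ee_pos: [0.6482, 0.0233, 0.2983]
tool_rot: [3.137, -0.003, 1.366]
wrist_force: [-3.5, 7.1, 14.9]
grip_width: 0.0093
gripper_force: 64.3
```

Steady: pose, width and force hold over a second.

```bash
python3 -c "
from workcell import workorder;print(workorder.sign_off())"
```

```text
the job is handed in; nothing more can be done
None
```

I turned the dial to off with the guard shut, raised the guard to about 60° (59.7° estimated from the arm's pose), and handed the job in still holding the handle; no verdict was returned.

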